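Put the hand stamps back in their rests

ROBOT

A 6-joint arm with a two-finger parallel gripper is mounted at the origin on the work surface. World frame = base frame: x ahead of the robot, y to its left, z up, the work surface at z = 0. Lengths are in m, angles in degrees, forces in N, time in s.
With the tool pointing down it reaches from about 0.4 to 0.825 m from the base axis. Payload 7 kg.
Tool frame: the origin (TCP) lies midway between the tips of the shut fingers; the grasp point (between the pads) lies 19 mm behind it; y points along the fingers, z is the direction in which the jaws open and shut, and the axes are right-handed (so a half turn about y gives the same grasp; the last joint's range is limited). The gripper opens to 88 mm and grips with 3 to 60 N. Pads are 19 mm wide; open, the fingers measure 130 mm over their backs; the gripper's body (78 mm by 193 mm) begins 47 mm behind the grasp point.
Start: joints at [-60.098, 20.546, 0.682, 0, -70.136, -16.507], TCP at [0.156, -0.657, 0.227] pointing down, gripper open.
Joint ranges: [-176.03, 176.03], [-82.01, 121.73], [-58.28, 71.71], [-173.87, 95.51], [-174.79, -0.11], [-173.66, 173.66]. Speed limits (degrees/s): [136.94, 136.94, 172.46, 180, 180, 180].

INTERFACE

Orientations are given as [roll, pitch, yaw] about the fixed x, y, z axes, in that order (R = Rz(yaw) Ry(pitch) Rx(roll)).
In Python, from plant import ctrl gives the robot as it stands.
- The arm moves only by the tool step_arm, never from a script. Its argument "rows" is a list that holds one entry, the list of rows, each a list of 7 numbers: the gripper command: -1 is shut, 1 is fully open, values between are in proportion, then the shift along the world's x, y, z in cm, then the turn, a rotation vector about the world's x, y, z in degrees. In form: [[[fingers, tx, ty, tz, rx, ry, rz], ...]]. A call has 1 to 12 rows; each row shifts and turns the commanded pose from where the row before left it; what a row does not reach is not made up. A row lasts 1/8 s, in which the tool goes at most 62.5 mm and 10.7 degrees, less where a joint would pass 70% of its speed; a pose out of reach is approached as far as the arm can. A call is refused whole if a number of a shift passes 6.25 or a number of a turn 10.7, either way. A call with a gripper value outside its range is refused whole. The fingers move at their own pace and stop on an object; the grip force is fixed at half the most. Time passes only in rows, so rows that do not move let the fingers close. It gives the time, the measured TCP pose, the force and the opening at its end, in the units of the state.
- ctrl.get_obs(): the state, without advancing time (a new reading comes with each control period).
- ctrl.snapshot(name): name is "side" or "top" or "wrist"; returns the picture (384x512x3 uint8, blue, green, red); there is no depth.
- ctrl.camera_params(name): a dict with "vertical_fov" (degrees; the focal length in pixels is half the picture's height over the tangent of half this angle, whatever the lens; pixels are square), "cx", "cy" (the principal point, pixels), "rvec" (rotation vector, rad) and "tvec" (3), from world to camera coordinates, as OpenCV has them. Camera axes: x right, y down, z forward; pixel columns grow to the right and rows downward; lengths in m; the calibration is good to about 2 mm. A picture is of the moment at which its call begins: read the wrist's pose just before it. camera_params takes no time and is no camera call; for the wrist camera it gives the pose at the moment of the call.
- ctrl.close_job(): hands the job in, once; it reports no verdict.
The state is a dict: "clock": time; "joint_pos": joint angles; "qvel": joint speeds; "tau": joint torques, N m; "tool_pos": TCP position; "orientation": TCP orientation; "force": force on the tool from outside, world axes, zero at the start; "moment": the same for the moment, N m; "opening": finger opening in m.
Only numpy, scipy, OpenCV 4.12 (cv2) and the standard library are available. Lean on these libraries where they do the work, as an engineer would, in place of code of your own. Each camera call takes 0.05 s, during which the arm holds its last target. There are 200 camera calls.

TASK

Tidy the mail-room counter: put each of the four hand stamps back upright in the stamp rest whose well is made for its foot (large round, small round, square, long), so that the foot stands flat on the floor of the well. Leave the bell and the cup of paper clips where they are.

Things in the scene. Friction and masses are not known exactly. Their poses are not given: they have to be found in the camera images.
- big_round_stamp: The large round stamp, loose on the counter: a hand stamp with a grey plastic foot, round, 56 mm across, 20 mm thick, and a black plastic grip centred on it, a round upright post 26 mm in diameter with a domed top, from 20 to 72 mm above the underside. 35 to 130 g. Origin: centre of its underside; z up along the grip.
- small_round_stamp: The small round stamp, loose on the counter: a hand stamp with a grey plastic foot, round, 34 mm across, 20 mm thick, and a black plastic grip centred on it, a round upright post 26 mm in diameter with a domed top, from 20 to 72 mm above the underside. 35 to 130 g. Origin: centre of its underside; z up along the grip.
- square_stamp: The square stamp, loose on the counter: a hand stamp with a grey plastic foot, 44 x 44 mm, 20 mm thick, and a black plastic grip centred on it, an upright block 36 mm along the stamp's x by 24 mm along its y, flat-sided, from 20 to 72 mm above the underside. 35 to 130 g. Origin: centre of its underside; z up along the grip.
- long_stamp: The long narrow stamp, loose on the counter: a hand stamp with a grey plastic foot, 66 mm along its x by 26 mm along its y, 20 mm thick, and a black plastic grip centred on it, an upright block 36 mm along the stamp's x by 24 mm along its y, flat-sided, from 20 to 72 mm above the underside. 35 to 130 g. Origin: centre of its underside; z up along the grip.
- big_round_rest: The stamp rest for the large round stamp: a low dark steel tray fixed to the counter, its well round, 72 mm across inside (80 outside), lined with grey felt; floor 4 mm above the counter, rim 16 mm above the counter, walls 4 mm thick. About 8 mm of play all round the foot. Origin: centre of its underside, at counter height; z up.
- small_round_rest: The stamp rest for the small round stamp: a low dark steel tray fixed to the counter, its well round, 50 mm across inside (58 outside), lined with grey felt; floor 4 mm above the counter, rim 16 mm above the counter, walls 4 mm thick. About 8 mm of play all round the foot. Origin: centre of its underside, at counter height; z up.
- square_rest: The stamp rest for the square stamp: a low dark steel tray fixed to the counter, its well 60 x 60 mm inside (68 x 68 outside), lined with grey felt; floor 4 mm above the counter, rim 16 mm above the counter, walls 4 mm thick. About 8 mm of play all round the foot. Origin: centre of its underside, at counter height; z up.
- long_rest: The stamp rest for the long narrow stamp: a low dark steel tray fixed to the counter, its well 82 mm along its x by 42 mm along its y inside (90 x 50 outside), lined with grey felt; floor 4 mm above the counter, rim 16 mm above the counter, walls 4 mm thick. About 8 mm of play all round the foot. Origin: centre of its underside, at counter height; z up.
- bell: A steel counter bell, a dome 76 mm across and 51 mm high with a small knob on top, standing loose. Not a stamp; it stays where it is. Origin: centre of its underside.
- clip_cup: A black plastic cup of paper clips, 64 mm across and 38 mm high, standing loose. It stays where it is. Origin: centre of its underside.
Not all that is in view belongs to the job. What is shaped like the small_round_stamp but orange is not meant.

How it is judged (in metres and radians):
At the end, for the whole second after the job is handed in: Each stamp is upright (within 0.12 rad) and at rest in its own rest, its centre within 13 mm of the rest's and its underside less than 8 mm above the rest's underside (down on the 4 mm floor); the bell and clip cup are within 30 mm of where they started (horizontal distance between big_round_stamp and big_round_rest below 0.013 m and z of big_round_stamp in the frame of big_round_rest below 0.008 m and angle between each of big_round_stamp, small_round_stamp, square_stamp, long_stamp's own z axis and vertical below 0.12 rad and linear speed of each of big_round_stamp, small_round_stamp, square_stamp, long_stamp below 0.02 m/s and horizontal distance between small_round_stamp and small_round_rest below 0.013 m and z of small_round_stamp in the frame of small_round_rest below 0.008 m and horizontal distance between square_stamp and square_rest below 0.013 m and z of square_stamp in the frame of square_rest below 0.008 m and horizontal distance between long_stamp and long_rest below 0.013 m and z of long_stamp in the frame of long_rest below 0.008 m and distance of each of bell, clip_cup from where it was at the start of the episode below 0.03 m); the robot touches nothing.
It fails at once if the bell is pushed more than 30 mm or picked up and put elsewhere (distance of bell from where it was at the start of the episode above 0.03 m).
It fails at once if the cup of paper clips is pushed more than 30 mm or picked up and put elsewhere (distance of clip_cup from where it was at the start of the episode above 0.03 m).
It also fails if it takes over 109 s, if anything falls off the work surface, if the arm or the gripper's body presses on something with over 40 N, if the wrist force passes 120 N, or if a joint passes its speed limit or range.

## Working session

There is one attempt and no reset: what is moved stays moved. The work goes in short steps, Python scripts to look and compute and a tool call to move; the robot and the scene stay as the last step left them, time stands still between calls to the robot, and variables do not carry over. Pictures are saved under pics/ and viewed, about 12 in all and at most 16, crops included, and the job is handed in when it is done.

Besides the shell and the picture viewer there is one more tool, called by a JSON object that holds its "method" and its "body". step_arm: Moves the arm, as the interface text tells. Its arguments: {"type":"object","properties":{"rows":{"type":"array"}},"required":["rows"]}

```bash
mkdir -p pics; ls
python3 - <<'E'
from plant import ctrl
import cv2
o=ctrl.get_obs(); print(o)
for n in("top","side","wrist"):
    cv2.imwrite(f"pics/{n}0.png",ctrl.snapshot(n)); print(n,ctrl.camera_params(n))
E
```

```text
pics
{'clock': 0.0, 'joint_pos': array([-6.00983860e+01,  2.05904289e+01,  6.32454685e-01, -1.99471163e-02,
       -7.01362385e+01, -1.65076178e+01]), 'qvel': array([-0.02994805,  0.01525972, -0.04459635, -0.06129526,  0.00406905,
        0.04401746]), 'tau': array([ 4.10204939e-04, -5.82716310e+01,  2.93055224e+01,  6.99775949e+00,
        6.83968668e-03, -1.55963507e-04]), 'tool_pos': array([ 0.15622062, -0.65615482,  0.22562458]), 'orientation': array([-8.99043421e+01,  8.79380249e-03,  1.33872104e+01]), 'force': array([0.09783404, 0.4354052 , 0.78129164]), 'moment': array([-0.00898271, -0.0166774 , -0.02557054]), 'opening': 0.0878895164152058}
top {'vertical_fov': 53.55743983808804, 'cx': 254.98442861925312, 'cy': 193.080737862591, 'rvec': array([ 2.13054358, -2.14576404,  0.18453282]), 'tvec': array([-0.01345093,  0.52849624,  1.03382518])}
side {'vertical_fov': 46.31053003806218, 'cx': 245.83079264952164, 'cy': 187.72335464487833, 'rvec': array([ 0.65358426, -2.53826408,  1.30673068]), 'tvec': array([0.46258264, 0.18460119, 0.96633937])}
wrist {'vertical_fov': 65.83462471482439, 'cx': 256.78024410382375, 'cy': 192.68332873471107, 'rvec': array([-1.83906644, -2.33085333, -0.30091814]), 'tvec': array([ 0.67362011, -0.03109355,  0.39122246])}
```

View pics/top0.png

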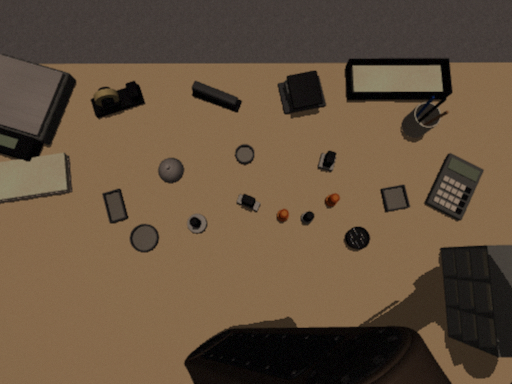

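View pics/side0.png

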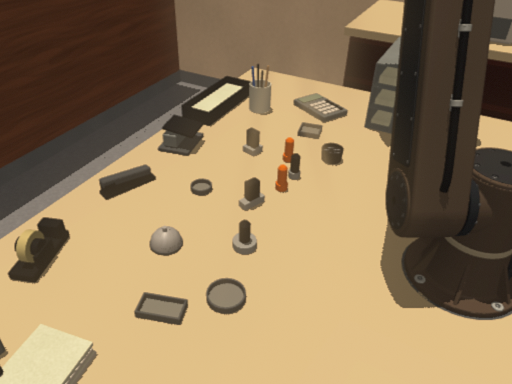

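The top view shows everything: long rest (116,206), large rest (145,238), bell (171,170), small rest (245,154), square rest (395,198) and cup (357,238). The stamps are large (198,223), long (248,202), small (308,217) between two orange decoys, and square (328,160). Next is an enlarged crop.

```bash
cat > h.py <<'E'
from plant import ctrl
import cv2, numpy as np
def proj_inv(n,uv,z,p=None):
    p=p or ctrl.camera_params(n)
    f=192/np.tan(np.radians(p["vertical_fov"]/2))
    R=cv2.Rodrigues(p["rvec"])[0]; c=-R.T@p["tvec"]
    d=R.T@np.array([(uv[0]-p["cx"])/f,(uv[1]-p["cy"])/f,1])
    return (c+d*(z-c[2])/d[2])
def proj(n,X,p=None):
    p=p or ctrl.camera_params(n)
    f=192/np.tan(np.radians(p["vertical_fov"]/2))
    K=np.array([[f,0,p["cx"]],[0,f,p["cy"]],[0,0,1]])
    return cv2.projectPoints(np.float64(X).reshape(-1,1,3),p["rvec"],p["tvec"],K,None)[0].reshape(-1,2)
E
python3 - <<'E'
from h import *
im=cv2.imread("pics/top0.png")
a=cv2.resize(im[140:260,95:255],None,fx=5,fy=5,interpolation=cv2.INTER_CUBIC)
b=cv2.resize(im[140:260,230:420],None,fx=4.2,fy=4.2,interpolation=cv2.INTER_CUBIC)
cv2.imwrite("pics/a.png",cv2.convertScaleAbs(a,alpha=1.8)); cv2.imwrite("pics/b.png",cv2.convertScaleAbs(b,alpha=1.8))
E
```

```text
(no output)
```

View pics/a.png

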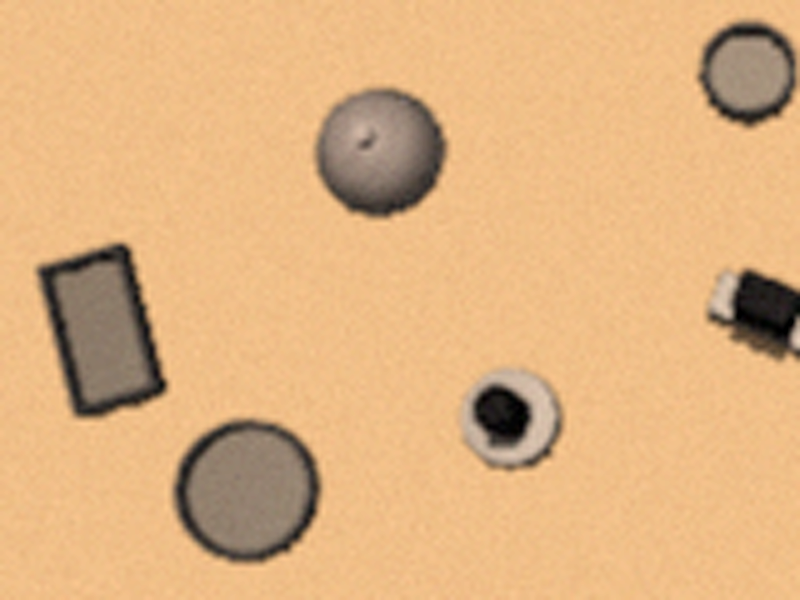

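View pics/b.png

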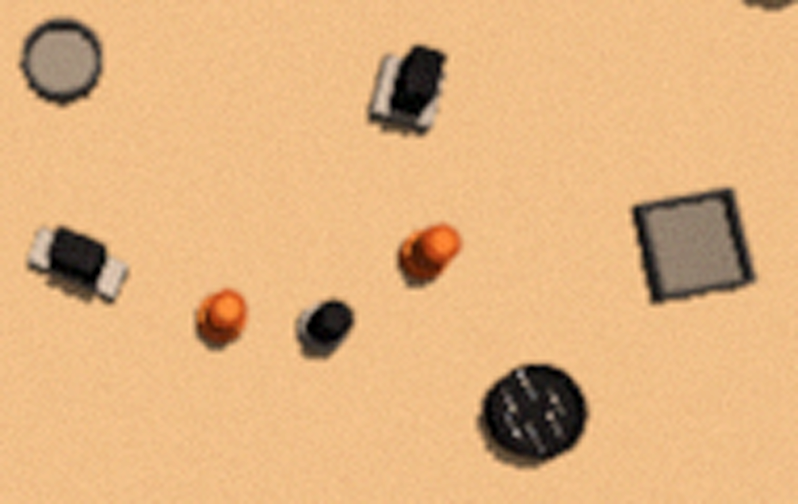

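Run:
```python
from h import *
A=lambda x,y:((x+.5)/5-.5+95,(y+.5)/5-.5+140)
B=lambda x,y:((x+.5)/4.2-.5+230,(y+.5)/4.2-.5+140)
def W(t,uv,z): 
    p=proj_inv("top",uv,z); print(t,p.round(4),"r",np.hypot(*p[:2]).round(3)); return p
W("bigrest",A(248,490),.016);W("smallrest",A(749,73),.016);W("smallrestB",B(62,61),.016)
def poly(t,c,f,z):
    P=np.array([proj_inv("top",f(*q),z)[:2] for q in c]); e=np.roll(P,-1,0)-P
    print(t,P.mean(0).round(4),"len",np.linalg.norm(e,axis=1).round(3),"ang",np.degrees(np.arctan2(e[:,1],e[:,0])).round(1))
poly("longrest",[(40,268),(125,245),(165,388),(82,415)],A,.016)
poly("sqrest",[(633,205),(733,188),(755,283),(653,302)],B,.016)
W("bigfoot",A(511,419),.02);W("biggrip",A(502,410),.07)
W("longfoot",B(77,264),.02);W("longgrip",B(80,253),.072)
a=W("l1",B(37,247),.02);b=W("l2",B(117,282),.02);d=b-a;print(np.linalg.norm(d),np.degrees(np.arctan2(d[1],d[0])))
W("smallgrip",B(336,318),.068)
poly("sqleft",[(383,53),(370,115),(432,128)],B,.02)
poly("sqgripR",[(412,47),(445,52),(427,108),(393,100)],B,.072)
W("or1",B(230,306),.068);W("or2",B(441,242),.068)
W("bell",A(368,143),.055);W("cup",B(538,410),.038)
```

```text
bigrest [0.4067 0.2989 0.016 ] r 0.505
smallrest [0.6498 0.013  0.016 ] r 0.65
smallrestB [0.65  0.013 0.016] r 0.65
longrest [0.4999 0.3862] len [0.05  0.088 0.049 0.09 ] ang [ -74.7 -162.   108.    18.7]
sqrest [ 0.5165 -0.4237] len [0.071 0.068 0.072 0.069] ang [ -80.7 -171.2  100.1    8. ]
bigfoot [0.4457 0.1494 0.02  ] r 0.47
biggrip [0.4463 0.1471 0.07  ] r 0.47
longfoot [0.505  0.0031 0.02  ] r 0.505
longgrip [5.049e-01 5.000e-04 7.200e-02] r 0.505
l1 [0.517  0.0306 0.02  ] r 0.518
l2 [ 0.4924 -0.0243  0.02  ] r 0.493
0.06009613051794659 -114.2006777198754
smallgrip [ 0.4615 -0.1665  0.068 ] r 0.491
sqleft [ 0.6204 -0.2199] len [0.046 0.044 0.063] ang [ 166.5 -102.5   30.8]
sqgripR [ 0.6224 -0.2266] len [0.022 0.041 0.023 0.039] ang [-99.3 160.5  76.  -21.2]
or1 [ 0.4698 -0.0974  0.068 ] r 0.48
or2 [ 0.5112 -0.2373  0.068 ] r 0.564
bell [0.5995 0.2279 0.055 ] r 0.641
cup [ 0.4022 -0.3038  0.038 ] r 0.504
```

{"method": "step_arm", "body": {"rows": [[[0.4,2.55,4.08,-0.2,0,0,6.4],[0.4,2.55,4.08,-0.2,0,0,6.4],[0.4,2.55,4.08,-0.2,0,0,6.4],[0.4,2.55,4.08,-0.2,0,0,6.4],[0.4,2.55,4.08,-0.2,0,0,6.4],[0.4,2.55,4.08,-0.2,0,0,6.4],[0.4,2.55,4.08,-0.2,0,0,6.4],[0.4,2.55,4.08,-0.2,0,0,6.4],[0.4,2.55,4.08,-0.2,0,0,6.4],[0.4,2.55,4.08,-0.2,0,0,6.4],[0.4,2.55,4.08,-0.2,0,0,6.4],[0.4,2.55,4.08,-0.2,0,0,6.2]]]}}

```text
clock: 1.65
tool_pos: [0.4629, -0.1655, 0.2026]
orientation: [-90.0, -0.0, 90.2]
force: [0.5, -0.4, -0.6]
opening: 0.0613
```

Run:
```python
from h import *
o=ctrl.get_obs();print(o["tool_pos"],o["orientation"],o["opening"],o["joint_pos"],o["force"])
p=ctrl.camera_params("wrist");im=ctrl.snapshot("wrist")
print(proj("wrist",[[.4615,-.1665,.072],[.4615,-.1665,.02],[.6224,-.2266,.072],[.505,.002,.072]],p))
im=cv2.convertScaleAbs(im,alpha=1.8);cv2.imwrite("pics/w1.png",im)
```

```text
[ 0.46288923 -0.16550173  0.20258747] [-9.00149782e+01 -2.44439267e-03  9.02133431e+01] 0.06131519222166107 [ 3.28938348e+00  4.14550509e+00 -2.39308164e+01 -1.85572958e-03
 -6.19085907e+01 -3.07516707e+00] [ 0.46270136 -0.40886384 -0.55707177]
[[257.68447424 183.33322179]
 [257.54547986 173.44974305]
 [ 88.94580392 120.92162297]
 [218.93636473 326.37642153]]
```

View pics/w1.png

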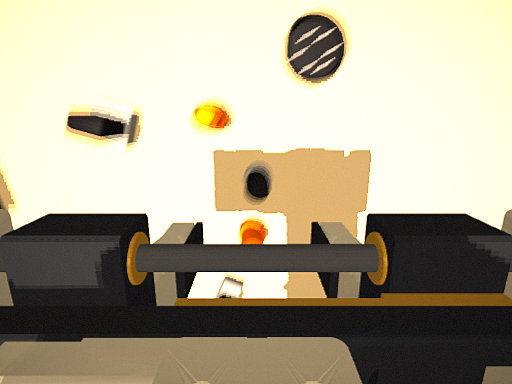

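The small post is at (258,181) and I predicted (258,183), so the map holds to about 2 mm. Descending to grasp.

{"method": "step_arm", "body": {"rows": [[[0.4,-0.15,-0.15,-4.5,0,0,0],[0.4,0,0,-4.5,0,0,0],[0.4,0,0,-4.4,0,0,0],[0.4,0,0,-2.6,0,0,0],[0.4,0,0,-1.4,0,0,0],[-1,0,0,0,0,0,0],[-1,0,0,0,0,0,0],[-1,0,0,0,0,0,0],[-1,0,0,0,0,0,0]]]}}

```text
clock: 2.82
tool_pos: [0.4613, -0.1685, 0.0293]
orientation: [-90.1, -0.0, 90.0]
force: [-0.3, -0.1, 1.6]
opening: 0.0265
```

{"method": "step_arm", "body": {"rows": [[[-1,0,0,4.5,0,0,0],[-1,0,0,4.5,0,0,0],[-1,3.78,3.62,0,0,0,0],[-1,3.78,3.62,0,0,0,0],[-1,3.78,3.62,0,0,0,0],[-1,3.78,3.62,0,0,0,0],[-1,3.78,3.62,0,0,0,0],[-1,0,0,0,0,0,0],[-1,0,0,-3.0,0,0,0]]]}}

```text
clock: 3.95
tool_pos: [0.6516, 0.0133, 0.0903]
orientation: [-90.2, -0.1, 90.1]
force: [-0.5, 0.6, -0.5]
opening: 0.0252
```

Run:
```python
from h import *
o=ctrl.get_obs();print(o["tool_pos"],o["orientation"],o["opening"],o["force"])
p=ctrl.camera_params("wrist");im=ctrl.snapshot("wrist")
print(proj("wrist",[[.65,.013,.016],[.65,.013,.07]],p))
im=np.hstack([cv2.convertScaleAbs(im,alpha=1)[:, :512], cv2.resize(cv2.convertScaleAbs(ctrl.snapshot("side"),alpha=1.3)[100:250,130:330],(288,384))[:, :288]]);cv2.imwrite("pics/w2.png",im)
```

```text
[0.65155085 0.01326475 0.0903053 ] [-9.02403979e+01 -5.15272299e-02  9.00583212e+01] 0.025241965964157675 [-0.52291535  0.55595477 -0.4777292 ]
[[258.48154738 199.39431687]
 [258.62425471 222.53504992]]
```

View pics/w2.png

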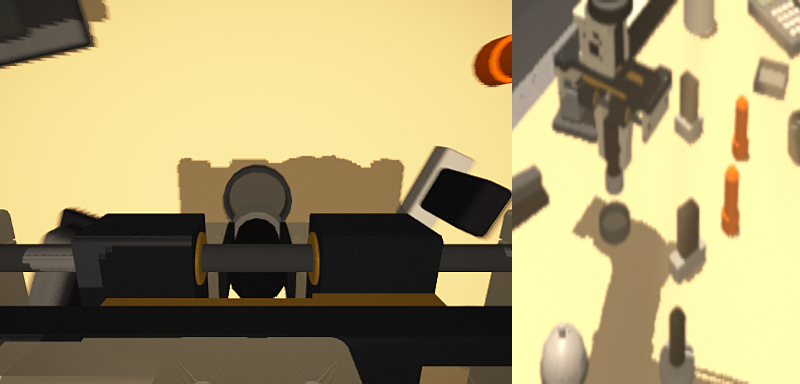

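The rest is at (258,197) and I predicted (258.5,199), with the foot centred over it. Lowering and releasing.

{"method": "step_arm", "body": {"rows": [[[-1,-0.1,0,-2.5,0,0,0],[-1,0,0,-2,0,0,0],[-1,0,0,-1,0,0,0],[-1,0,0,0,0,0,0],[0.2,0,0,0,0,0,0],[0.4,0,0,0,0,0,0],[0.5,0,0,0,0,0,0],[0.5,0,0,2.5,0,0,0],[0.5,0,0,4,0,0,0],[0.5,0,0,4,0,0,0]]]}}

```text
clock: 5.3
tool_pos: [0.6486, 0.0124, 0.1396]
orientation: [-90.0, 0.0, 90.0]
force: [1.0, -0.3, 0.3]
opening: 0.0654
```

{"method": "step_arm", "body": {"rows": [[[1,-0.37,-3.41,0.7,0,0,10.5],[1,-0.37,-3.41,0.7,0,0,10.5],[1,-0.37,-3.41,0.7,0,0,10.5],[1,-0.37,-3.41,0.7,0,0,10.5],[1,-0.37,-3.41,0.7,0,0,10.5],[1,-0.37,-3.41,0.7,0,0,10.5],[1,-0.37,-3.41,0.7,0,0,10.5],[1,0,0,0,0,0,0.5]]]}}

```text
clock: 6.3
tool_pos: [0.6227, -0.2283, 0.1881]
orientation: [-90.0, 0.0, 164.0]
force: [0.6, 0.7, 0.2]
opening: 0.0877
```

Run:
```python
from h import *
o=ctrl.get_obs();print(o["tool_pos"],o["orientation"],o["opening"],o["joint_pos"].round(1))
p=ctrl.camera_params("wrist");im=ctrl.snapshot("wrist")
import pickle;pickle.dump(p,open("p3","wb"))
c=np.array([.6224,-.2266]);a=np.radians(-16);R=np.array([[np.cos(a),-np.sin(a)],[np.sin(a),np.cos(a)]])
im=cv2.convertScaleAbs(im,alpha=1)
for hx,hy,z in((22,22,.02),(18,12,.072)):
    q=[[*(c+R@np.array(s)*1e-3),z] for s in((hx,hy),(-hx,hy),(-hx,-hy),(hx,-hy))]
    cv2.polylines(im,[np.int32(proj("wrist",q,p).round())],True,(0,0,255))
cv2.imwrite("pics/w3.png",cv2.resize(im[60:320,100:420],None,fx=2.3,fy=2.3))
```

```text
[ 0.62270876 -0.22831617  0.18810357] [-8.99949763e+01  4.83314052e-02  1.63960807e+02] 0.08767868278503024 [ -3.3  20.8  -4.    0.  -65.1  77.3]
```

View pics/w3.png

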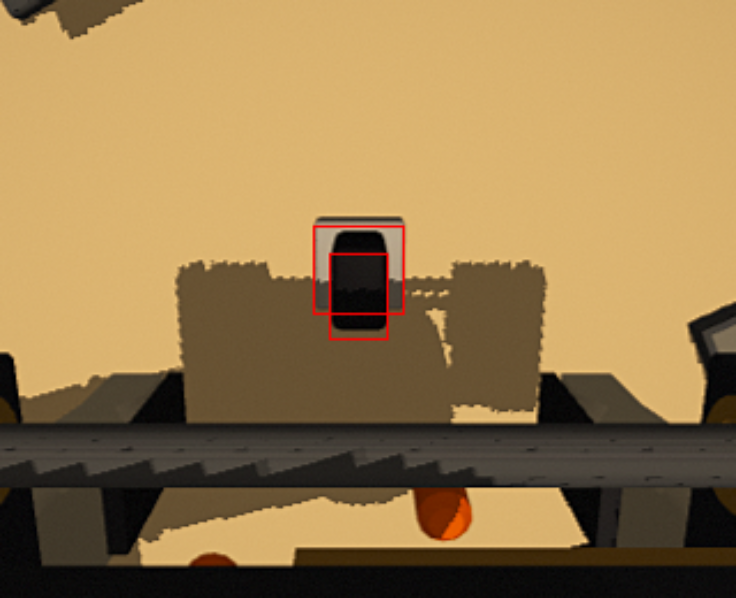

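The square stamp's yaw matches my model, and it sits about 3 mm further up the image. Correcting and grasping.

{"method": "step_arm", "body": {"rows": [[[1,0.25,0.05,-4.5,0,0,0],[1,0,0,-4.5,0,0,0],[1,0,0,-4.5,0,0,0],[1,0,0,-2.5,0,0,0],[-1,0,0,0,0,0,0],[-1,0,0,0,0,0,0],[-1,0,0,0,0,0,0],[-1,0,0,0,0,0,0],[-1,0,0,0,0,0,0]]]}}

```text
clock: 7.48
tool_pos: [0.6258, -0.2257, 0.0283]
orientation: [-90.0, 0.1, 164.0]
force: [-0.2, -0.3, 0.6]
opening: 0.0432
```

{"method": "step_arm", "body": {"rows": [[[-1,0,0,0,0,0,0],[-1,0,0,0,0,0,0],[-1,0,0,0,0,0,0],[-1,0,0,0,0,0,0]]]}}

```text
clock: 7.98
tool_pos: [0.6254, -0.2258, 0.0276]
orientation: [-90.0, -0.0, 164.0]
force: [-0.4, -0.6, 2.3]
opening: 0.0236
```

{"method": "step_arm", "body": {"rows": [[[-1,0,0,4.5,0,0,0],[-1,0,0,4.5,0,0,0],[-1,-2.18,-3.96,0,0,0,5],[-1,-2.18,-3.96,0,0,0,5],[-1,-2.18,-3.96,0,0,0,5],[-1,-2.18,-3.96,0,0,0,5],[-1,-2.18,-3.96,0,0,0,5],[-1,0,0,0,0,0,0],[-1,0,0,-3,0,0,0]]]}}

```text
clock: 9.1
tool_pos: [0.5178, -0.4249, 0.0894]
orientation: [-89.8, 0.2, -171.1]
force: [0.5, 0.9, -0.8]
opening: 0.0239
```

Run:
```python
from h import *
o=ctrl.get_obs();print(o["tool_pos"],o["orientation"],o["opening"],o["joint_pos"].round(1))
p=ctrl.camera_params("wrist");im=ctrl.snapshot("wrist")
c=np.array([.5165,-.4237]);a=np.radians(9);R=np.array([[np.cos(a),-np.sin(a)],[np.sin(a),np.cos(a)]])
for h,z in((34,.016),(22,.059)):
    q=[[*(c+R@np.array(s)*1e-3),z] for s in((h,h),(-h,h),(-h,-h),(h,-h))]
    cv2.polylines(im,[np.int32(proj("wrist",q,p).round())],True,(0,0,255))
cv2.imwrite("pics/w4.png",cv2.resize(im[60:320,100:420],None,fx=2.3,fy=2.3))
```

```text
[ 0.51780664 -0.42494311  0.08940969] [ -89.83672083    0.22587439 -171.08044033] 0.023938355206622408 [-22.7  26.1  -9.8   0.  -53.8 121.6]
```

View pics/w4.png

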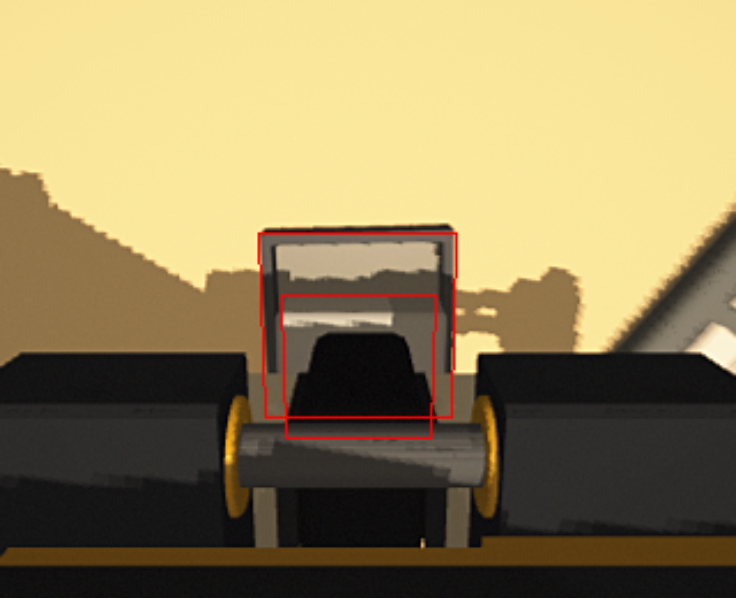

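The square rest's outline matches and the foot sits about centred on it. Lowering and releasing.

{"method": "step_arm", "body": {"rows": [[[-1,-0.05,0,-2.5,0,0,0],[-1,0,0,-2,0,0,0],[-1,0,0,-1,0,0,0],[-1,0,0,0,0,0,0],[0.2,0,0,0,0,0,0],[0.4,0,0,0,0,0,0],[0.5,0,0,0,0,0,0],[0.5,0,0,2.5,0,0,0],[0.5,0,0,4,0,0,0],[0.5,0,0,4,0,0,0],[0.5,0,0,3,0,0,0]]]}}

```text
clock: 10.52
tool_pos: [0.5163, -0.424, 0.1699]
orientation: [-89.9, 0.1, -171.0]
force: [1.0, -0.0, -0.2]
opening: 0.0653
```

{"method": "step_arm", "body": {"rows": [[[0.6,-0.12,4.73,0.2,0,0,6.33],[0.6,-0.12,4.73,0.2,0,0,6.33],[0.6,-0.12,4.73,0.2,0,0,6.33],[0.6,-0.12,4.73,0.2,0,0,6.33],[0.6,-0.12,4.73,0.2,0,0,6.33],[0.6,-0.12,4.73,0.2,0,0,6.33],[0.6,-0.12,4.73,0.2,0,0,6.33],[0.6,-0.12,4.73,0.2,0,0,6.33],[0.6,-0.12,4.73,0.2,0,0,6.33],[0.6,0,0,0,0,0,0]]]}}

```text
clock: 11.78
tool_pos: [0.5054, 0.0046, 0.1862]
orientation: [-89.9, 0.1, -113.8]
force: [0.1, -0.6, 0.2]
opening: 0.0703
```

Run:
```python
from h import *
o=ctrl.get_obs();print(o["tool_pos"],o["orientation"],o["opening"],o["joint_pos"].round(1))
p=ctrl.camera_params("wrist");im=ctrl.snapshot("wrist")
c=np.array([.505,.002]);a=np.radians(66);R=np.array([[np.cos(a),-np.sin(a)],[np.sin(a),np.cos(a)]])
for hx,hy,z in((33,13,.02),(18,12,.072)):
    q=[[*(c+R@np.array(s)*1e-3),z] for s in((hx,hy),(-hx,hy),(-hx,-hy),(hx,-hy))]
    cv2.polylines(im,[np.int32(proj("wrist",q,p).round())],True,(0,0,255))
cv2.imwrite("pics/w5.png",cv2.resize(im[60:320,100:420],None,fx=2.3,fy=2.3))
```

```text
[0.50536091 0.00456503 0.18618716] [-8.99451220e+01  6.63349377e-02 -1.13752551e+02] 0.07034811108782524 [ 22.8   6.3 -23.8  -0.  -59.8 133.4]
```

View pics/w5.png

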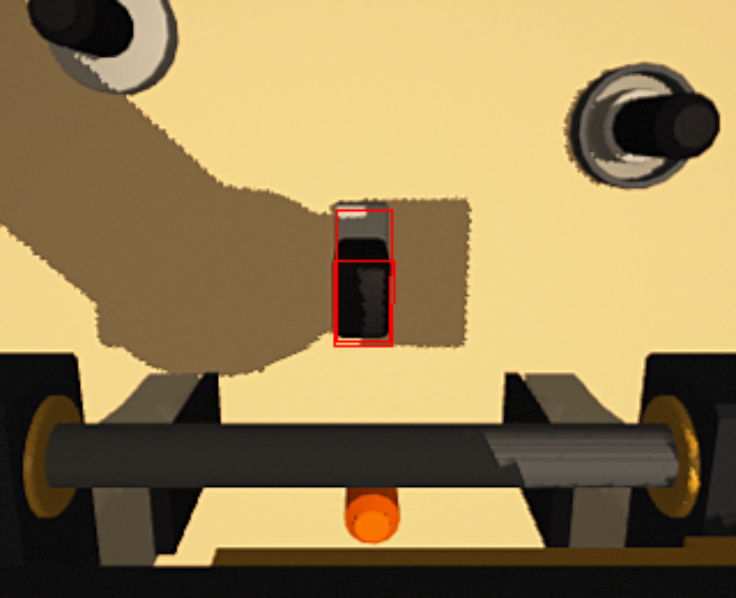

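The long stamp matches my model within 2 mm, and the small stamp is visible standing in its rest. Grasping.

{"method": "step_arm", "body": {"rows": [[[0.3,0,0,-4.5,0,0,0],[0.3,0,0,-4.5,0,0,0],[0.1,0,0,-4.3,0,0,0],[0.0,0,0,-2.5,0,0,0],[-1,0,0,0,0,0,0],[-1,0,0,0,0,0,0],[-1,0,0,0,0,0,0],[-1,0,0,0,0,0,0],[-1,0,0,0,0,0,0]]]}}

```text
clock: 12.95
tool_pos: [0.506, 0.0021, 0.0289]
orientation: [-89.9, 0.1, -114.0]
force: [-0.6, -1.9, 7.8]
opening: 0.0243
```

{"method": "step_arm", "body": {"rows": [[[-1,0,0,4.5,0,0,0],[-1,0,0,4.5,0,0,0],[-1,-0.07,4.78,0,0,0,-5.95],[-1,-0.07,4.78,0,0,0,-5.95],[-1,-0.07,4.78,0,0,0,-5.95],[-1,-0.07,4.78,0,0,0,-5.95],[-1,-0.07,4.78,0,0,0,-5.95],[-1,-0.07,4.78,0,0,0,-5.95],[-1,-0.07,4.78,0,0,0,-5.95],[-1,-0.07,4.78,0,0,0,-5.95],[-1,0,0,0,0,0,0],[-1,0,0,-3,0,0,0]]]}}

```text
clock: 14.45
tool_pos: [0.5003, 0.3861, 0.0894]
orientation: [-90.1, 0.2, -161.5]
force: [-0.6, -1.3, -1.0]
opening: 0.024
```

Run:
```python
from h import *
o=ctrl.get_obs();print(o["tool_pos"],o["orientation"],o["opening"],o["joint_pos"].round(1))
p=ctrl.camera_params("wrist");im=ctrl.snapshot("wrist")
c=np.array([.4999,.3862]);a=np.radians(18.4);R=np.array([[np.cos(a),-np.sin(a)],[np.sin(a),np.cos(a)]])
for hx,hy,z in((45,25,.016),(33,13,.081)):
    q=[[*(c+R@np.array(s)*1e-3),z] for s in((hx,hy),(-hx,hy),(-hx,-hy),(hx,-hy))]
    cv2.polylines(im,[np.int32(proj("wrist",q,p).round())],True,(0,0,255))
cv2.imwrite("pics/w6.png",cv2.resize(im[60:320,100:420],None,fx=2.3,fy=2.3))
```

```text
[0.50030164 0.38610187 0.08942387] [ -90.14362526    0.22071663 -161.5311119 ] 0.023981253840707734 [ 55.3  23.  -15.    0.  -51.8  53.1]
```

View pics/w6.png

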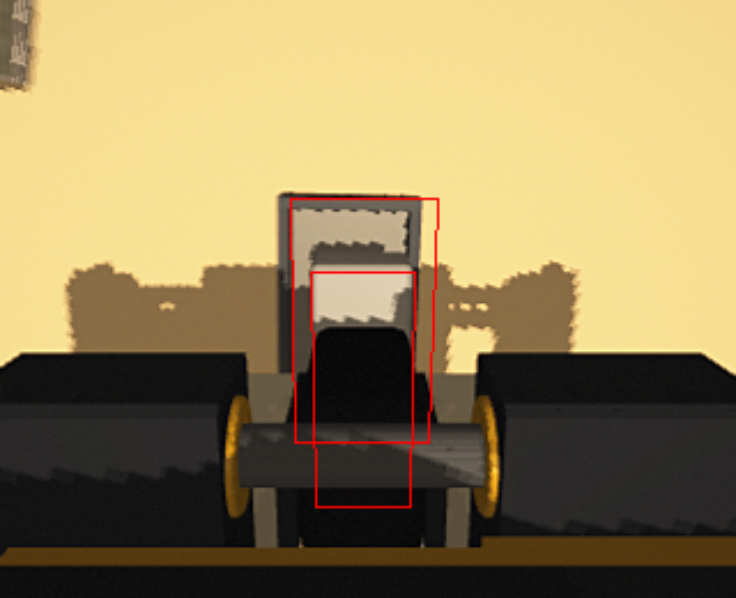

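Here the long rest sits about 13 px (4 mm) left of my estimate, while the foot is where predicted. Shifting by that much and then lowering.

{"method": "step_arm", "body": {"rows": [[[-1,-0.1,0.4,0,0,0,0],[-1,0,0,-2.5,0,0,0],[-1,0,0,-2,0,0,0],[-1,0,0,-1,0,0,0],[-1,0,0,0,0,0,0],[0.2,0,0,0,0,0,0],[0.4,0,0,0,0,0,0],[0.5,0,0,0,0,0,0],[0.5,0,0,2.5,0,0,0],[0.5,0,0,4,0,0,0],[0.5,0,0,4,0,0,0],[0.5,0,0,3,0,0,0]]]}}

```text
clock: 16.0
tool_pos: [0.4988, 0.3887, 0.1697]
orientation: [-90.1, 0.1, -161.6]
force: [0.1, -0.8, 0.2]
opening: 0.0657
```

{"method": "step_arm", "body": {"rows": [[[0.5,-0.88,-4.0,0.2,0,0,0],[0.5,-0.88,-4.0,0.2,0,0,0],[0.5,-0.88,-4.0,0.2,0,0,0],[0.5,-0.88,-4.0,0.2,0,0,0],[0.5,-0.88,-4.0,0.2,0,0,0],[0.5,-0.88,-4.0,0.2,0,0,0],[0.5,0,0,0,0,0,0]]]}}

```text
clock: 16.88
tool_pos: [0.445, 0.1463, 0.1802]
orientation: [-90.0, 0.0, -161.8]
force: [0.1, -0.5, -0.4]
opening: 0.0657
```

```bash
cat > circ.py <<'E'
from h import *
def circ(im,p,c,r,z):
    t=np.linspace(0,6.28,60); q=np.c_[c[0]+r*np.cos(t),c[1]+r*np.sin(t),0*t+z]
    cv2.polylines(im,[np.int32(proj("wrist",q,p).round())],True,(0,0,255))
E
python3 - <<'E'
from circ import *
o=ctrl.get_obs();print(o["tool_pos"],o["orientation"],o["opening"],o["joint_pos"].round(1))
p=ctrl.camera_params("wrist");im=ctrl.snapshot("wrist")
circ(im,p,(.446,.148),.028,.02);circ(im,p,(.446,.148),.013,.059)
cv2.imwrite("pics/w7.png",cv2.resize(im[60:320,100:420],None,fx=2.3,fy=2.3))
E
```

```text
[0.44496733 0.14629661 0.18015468] [-9.00293899e+01  3.88527436e-02 -1.61753589e+02] 0.06571760789413514 [ 42.4   3.  -28.4  -0.  -58.6  65.9]
```

View pics/w7.png

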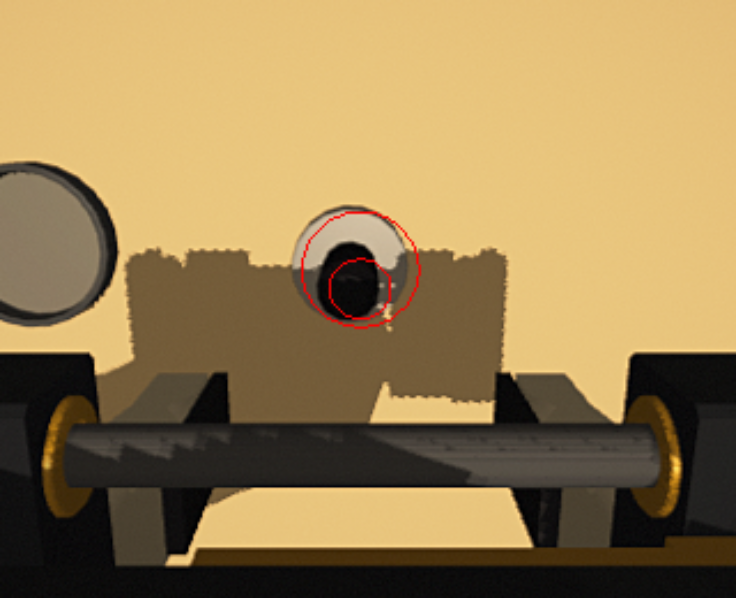

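The large stamp is about 12 px (5 mm) left of my estimate. Correcting and grasping.

{"method": "step_arm", "body": {"rows": [[[0.5,0.05,0.55,-4.0,0,0,0],[0.4,0,0,-4.3,0,0,0],[0.3,0,0,-4.3,0,0,0],[0.2,0,0,-2.5,0,0,0],[-1,0,0,0,0,0,0],[-1,0,0,0,0,0,0],[-1,0,0,0,0,0,0],[-1,0,0,0,0,0,0],[-1,0,0,0,0,0,0],[-1,0,0,0,0,0,0]]]}}

```text
clock: 18.18
tool_pos: [0.447, 0.1545, 0.0298]
orientation: [-90.0, 0.1, -161.6]
force: [-1.2, 0.5, 7.7]
opening: 0.0252
```

{"method": "step_arm", "body": {"rows": [[[-1,0,0,4.5,0,0,0],[-1,0,0,4.5,0,0,0],[-1,-1.0,3.7,0,0,0,0],[-1,-1.0,3.7,0,0,0,0],[-1,-1.0,3.7,0,0,0,0],[-1,-1.0,3.7,0,0,0,0],[-1,0,0,-3,0,0,0],[-1,0,0,0,0,0,0]]]}}

```text
clock: 19.18
tool_pos: [0.4049, 0.3007, 0.0871]
orientation: [-89.9, -0.2, -161.6]
force: [-0.8, -0.3, -0.7]
opening: 0.0256
```

Run:
```python
from circ import *
o=ctrl.get_obs();print(o["tool_pos"],o["orientation"],o["opening"],o["joint_pos"].round(1))
p=ctrl.camera_params("wrist");im=ctrl.snapshot("wrist")
circ(im,p,(.4067,.2989),.040,.016);circ(im,p,o["tool_pos"][:2],.028,.08)
cv2.imwrite("pics/w8.png",cv2.resize(im[60:320,100:420],None,fx=2.3,fy=2.3))
```

```text
[0.40489711 0.3006738  0.08709573] [ -89.87101617   -0.20116715 -161.621394  ] 0.025592768797028192 [ 58.9  12.8 -30.9  -0.  -46.5  49.5]
```

View pics/w8.png

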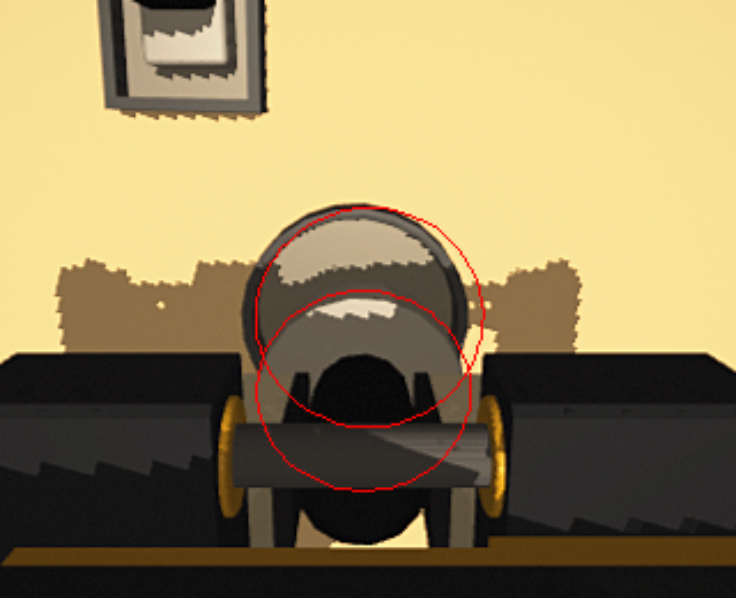

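The large rest is also about 15 px (5 mm) left of my estimate, so I shift +3 mm in y. The long stamp is visible seated inside its rest.

{"method": "step_arm", "body": {"rows": [[[-1,0,0.3,0,0,0,0],[-1,0,0,-2.5,0,0,0],[-1,0,0,-2,0,0,0],[-1,0,0,-1.1,0,0,0],[-1,0,0,0,0,0,0],[0.2,0,0,0,0,0,0],[0.4,0,0,0,0,0,0],[0.5,0,0,0,0,0,0],[0.5,0,0,2.5,0,0,0],[0.5,0,0,4,0,0,0],[0.5,0,0,4,0,0,0],[0.5,0,0,5,0,0,0]]]}}

```text
clock: 20.72
tool_pos: [0.4058, 0.3043, 0.1885]
orientation: [-90.0, -0.1, -161.6]
force: [0.6, 0.2, 0.3]
opening: 0.0658
```

{"method": "step_arm", "body": {"rows": [[[0.5,-1.5,0,5,0,0,0],[0.5,-2,0,5,0,0,0],[0.5,-2,0,5,0,0,0],[0.5,-2,0,5,0,0,0],[0.5,0,0,0,0,0,0],[0.5,0,0,0,0,0,0]]]}}

```text
clock: 21.48
tool_pos: [0.3309, 0.3048, 0.3875]
orientation: [-90.0, -0.0, -161.6]
force: [0.3, -0.1, -0.4]
opening: 0.0659
```

Run:
```python
from h import *
o=ctrl.get_obs();print(o["tool_pos"],o["force"])
t=cv2.convertScaleAbs(ctrl.snapshot("top"),alpha=1.8);s=cv2.convertScaleAbs(ctrl.snapshot("side"),alpha=1.2)
cv2.imwrite("pics/f_top.png",cv2.resize(t[140:260,90:420],None,fx=2.4,fy=2.4,interpolation=cv2.INTER_CUBIC))
cv2.imwrite("pics/f_side.png",cv2.resize(s[110:330,110:350],None,fx=2.7,fy=2.7,interpolation=cv2.INTER_CUBIC))
```

```text
[0.33086681 0.30476792 0.38745324] [ 0.28110784 -0.14058727 -0.44076995]
```

View pics/f_top.png

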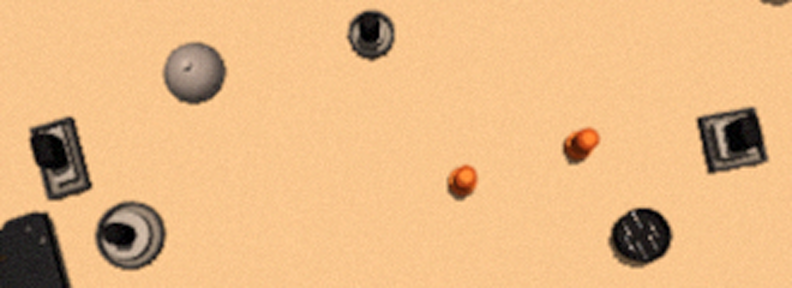

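View pics/f_side.png

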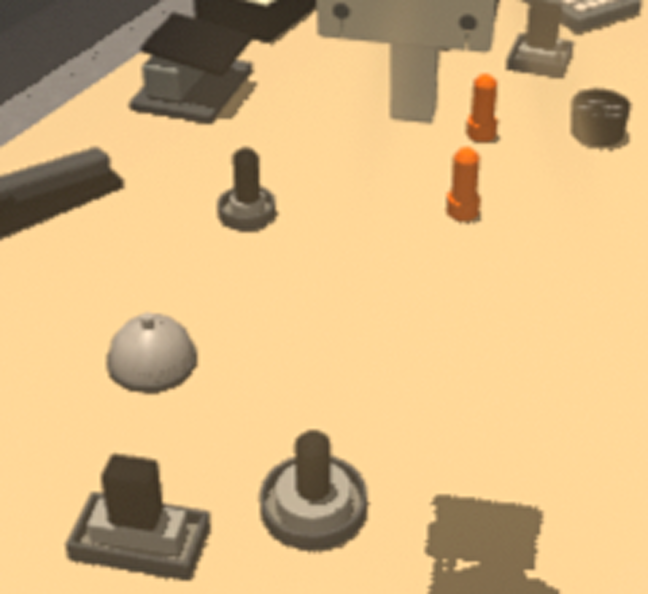

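All four stamps stand upright inside their wells, and the bell and cup are where they were. Handing in.

```bash
python3 -c "
from plant import ctrl
print(ctrl.close_job())"
```

```text
the job is handed in; nothing more can be done
None
```

I put all four stamps (small round, square, long, large round) in their own rests and handed the job in at about 21.6 s of the 109 s allowed. The hand-in reports no verdict, so I don't know the judged result.

- **Final check:** the last top and side pictures show every foot inside its well and every stamp upright. The bell and cup had not visibly moved, the orange decoys were not touched, and the gripper was clear. I judged this by eye and did not measure the final centre offsets or tilts.
- **Forces:** the highest wrist force in the readings was about 8 N, against the 120 N limit.
- **Disagreement:** near the left side of the counter (long rest, large stamp, large rest), the wrist camera put things about 4–5 mm from my top-view estimates. I went with the wrist view for those three. Elsewhere the two views agreed within about 3 mm.

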